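Roll a pipe nipple up the fit-up ramp and hold it at the stop

TASK

Roll the dark steel pipe nipple up the blue fit-up ramp by pushing it slowly with the fingertips until it lies square against the red stop, never letting it roll back, and finish while still holding it there with the fingers, ready for tacking. Only push it: do not lift it off the ramp, and leave the coupling, the flange and the green can alone.

Things in the scene. Friction and masses are not known exactly. Their poses are not given: they have to be found in the camera images.
- nipple: Steel pipe nipple: dark cylinder, 48 mm diameter, 110 mm long, bright threads at both ends, about 0.4 kg. Origin at its centre; its y axis is the pipe axis (x and z turn as it rolls). Starts lying across the low end of the ramp against the yellow foot lip. Left alone on the slope it rolls back down; pushing it up takes a few newtons (under 10).
- deck: Fixed aluminium ramp deck on a blue frame, 250 x 162 mm. Origin at the centre of its upper face, 45 mm above the table; x points up the 10 degree slope (away from the robot), y across, z square to it. Side cheeks 10 mm high, 150 mm apart inside. Yellow foot lip 8 mm high, uphill face at x = -117 mm. At the lip the nipple's axis is at x = -99, z = 24 mm.
- stop: Red stop plate across the ramp, fixed, 150 mm wide, 8 mm thick, top 30 to 38 mm above the deck; its place along the ramp varies. Origin on its flat downhill face, mid-width, within 4 mm of the deck surface; axes parallel to the deck's (x up the slope, square to the face). With the nipple home its axis is at x = -24 mm here.
- coupling: Bystander: dark steel pipe coupling (short tube) standing upright on the table beside the ramp, 62 mm outside diameter, 60 mm high. Origin at the centre of its underside.
- flange: Bystander: dark steel weld-neck flange lying on the table beside the ramp, 104 mm diameter, 50 mm high. Origin at the centre of its underside.
- spray_can: Bystander: green can standing on the table beside the ramp, 58 mm diameter, 125 mm high. Origin at the centre of its underside.
Mind the look-alikes: they are no part of the job. Leave any purple look-alike of the nipple alone.

How it is judged:
By the outcome, as a careful person would: the job done as asked, in the order asked, and still so for the second after the job is handed in, while the arm keeps its last pose, push and grip.
It also fails if it takes over 40 s, if anything falls off the work surface, if the arm or the gripper's body presses on something with over 40 N, if the wrist force passes 120 N, or if a joint passes its speed limit or range.

ROBOT

A 6-joint arm with a two-finger parallel gripper is mounted at the origin on the work surface. World frame = base frame: x ahead of the robot, y to its left, z up, the work surface at z = 0. Lengths are in m, angles in rad, forces in N, time in s.
With the tool pointing down it reaches from about 0.25 to 0.8 m from the base axis. Payload 8.5 kg.
Tool frame: the origin (TCP) lies midway between the tips of the shut fingers; the grasp point (between the pads) lies 19 mm behind it; z points along the fingers, x is the direction in which the jaws open and shut, and the axes are right-handed (so a half turn about z gives the same grasp; the last joint's range is limited). The gripper opens to 85 mm and grips with 20 to 120 N. Pads are 22 mm wide; open, the fingers measure 114 mm over their backs; the gripper's body (76 mm by 85 mm) begins 54 mm behind the grasp point. The pads swing forward as they close: fully open they stand 13 mm farther back than shut.
Start: joints at [1.277, 0.238, -0.013, 1.319, 0, 1.571], TCP at [0.152, 0.502, 0.231] pointing down, gripper open.
Joint ranges: [-2.66, 2.66], [-1.03, 1.9], [-1.14, 1.46], [-1.82, 2.27], [-1.45, 1.34], [-3.14, 3.14]. Speed limits (rad/s): [2.22, 2.22, 2.79, 3.14, 3.14, 3.14].

INTERFACE

Orientations are given as a unit quaternion [x, y, z, w].
In Python, from workcell import r, cams gives the robot as it stands.
- The arm moves only by the shell command python3 -m pendant 'ROWS' [FORCE]. ROWS is JSON, a list that holds one entry, the list of rows, each a list of 5 numbers: the shift along the tool's x, y, z in mm, then the turn about the tool's z in rad, then the closure, from 0 (fully open) to 1 (shut). In form: [[[x, y, z, roll, hand], ...]]. A call has 1 to 10 rows; each row is the pose to reach, as a shift and turn from the pose commanded when the call began, along the tool's axes at that moment; what a row does not reach only later rows make up. A row lasts 1/8 s, in which the tool goes at most 62.5 mm and 10.7 degrees, less where a joint would pass 70% of its speed; a pose out of reach is approached as far as the arm can. A call with a gripper value outside its range is refused whole. The fingers move at their own pace and stop on an object; FORCE is the grip in N (left out, the last holds). Time passes only in rows, so rows that repeat a pose let the fingers close. It gives the time, the measured TCP pose, the force and the opening at its end, in the units of the state.
- r.sense(): the state, without advancing time (a new reading comes with each control period).
- cams.grab_frame(name): name is "side" or "top"; returns (picture, depth): 420x560x3 uint8, red, green, blue; 420x560 float32, m along the optical axis (not along the pixel's ray), 0 where there is no reading.
- cams.camera_info(name): a dict with "camera_matrix" (3x3 intrinsics, pixels), "k1" (the pictures are not rectified: a ray, as slopes to the right and down, at radius r is drawn at 1 + k1 r^2 times it, then the intrinsics apply), "cam_to_world" (4x4, takes a point from camera to world coordinates). Camera axes: x right, y down, z forward; pixel columns grow to the right and rows downward; lengths in m; the calibration is good to about 2 mm. A picture is of the moment at which its call begins. camera_info takes no time and is no camera call.
- r.close_job(): hands the job in, once; it reports no verdict.
The state is a dict: "clock": time; "q": joint angles; "qd": joint speeds; "joint_torque": joint torques, N m; "ee_pos": TCP position; "eef_rot": TCP orientation; "ft_force": force on the tool from outside, world axes, zero at the start; "wrist_torque": the same for the moment, N m; "gripper_width": finger opening in m.
Only numpy, scipy, OpenCV 4.12 (cv2) and the standard library are available. Lean on these libraries where they do the work, as an engineer would, in place of code of your own. Each camera call takes 0.05 s, during which the arm holds its last target. There are 200 camera calls.

## Working session

There is one attempt and no reset: what is moved stays moved. The work goes in short steps, Python scripts to look and compute and a shell command to move; the robot and the scene stay as the last step left them, time stands still between calls to the robot, and variables do not carry over. Pictures are saved under pics/ and viewed, about 8 in all and at most 12, crops included, and the job is handed in when it is done.

```bash
ls; mkdir -p pics; cat > h.py <<'E'
import numpy as np, cv2
from workcell import r, cams
def grab(n,f):
    p,d=cams.grab_frame(n); cv2.imwrite(f'pics/{f}.png',p[:,:,::-1]); np.save(f'pics/{f}.npy',d); return p,d
def pt(n,d,u,v):
    i=cams.camera_info(n);K=np.array(i['camera_matrix']);k=i['k1']
    s=cv2.undistortPoints(np.array([[[u,v]]],float),K,np.array([k,0,0,0,0.]))[0,0]
    w=d[int(round(v))-1:int(round(v))+2,int(round(u))-1:int(round(u))+2]; z=np.median(w[w>0])
    return (np.array(i['cam_to_world'])@[s[0]*z,s[1]*z,z,1])[:3]
E
python3 - <<'E'
from h import *
for n in('side','top'):
    grab(n,n+'0'); print(cams.camera_info(n))
a=np.vstack([cv2.imread('pics/side0.png')]);print(r.sense())
E
```

```text
pics
{'camera_matrix': array([[385.21988429,   0.        , 279.23851237],
       [  0.        , 385.21988429, 208.67189044],
       [  0.        ,   0.        ,   1.        ]]), 'k1': -0.05410801842375086, 'cam_to_world': array([[ 0.82210697, -0.39994364,  0.40519775,  0.27531279],
       [-0.5690885 , -0.55640564,  0.60543459, -0.38672609],
       [-0.0166854 , -0.72832538, -0.68502828,  0.57138286],
       [ 0.        ,  0.        ,  0.        ,  1.        ]])}
{'camera_matrix': array([[490.36504431,   0.        , 284.38752211],
       [  0.        , 490.36504431, 212.75220446],
       [  0.        ,   0.        ,   1.        ]]), 'k1': -0.05613505451268481, 'cam_to_world': array([[-0.01547984, -0.98350462,  0.18021942,  0.37974   ],
       [-0.99984127,  0.01363569, -0.01146728,  0.04619486],
       [ 0.00882071, -0.18036832, -0.98355959,  0.97778579],
       [ 0.        ,  0.        ,  0.        ,  1.        ]])}
{'clock': 0.1, 'q': array([ 1.27697378e+00,  2.38723821e-01, -1.41652639e-02,  1.31923215e+00,
       -4.91782606e-06,  1.57080855e+00]), 'qd': array([-0.0001931 , -0.00318323,  0.00119356,  0.00010677,  0.00072336,
        0.00040952]), 'joint_torque': array([-1.82271186e-03, -5.39722502e+01,  3.46998668e+01,  1.34117881e-02,
       -1.26483137e-04, -1.51910416e-05]), 'ee_pos': array([0.15193652, 0.50213065, 0.23074216]), 'eef_rot': array([ 8.03001927e-01,  5.95976062e-01, -5.30481773e-04,  3.96787899e-04]), 'ft_force': array([ 0.32058651,  0.24775743, -1.17201856]), 'wrist_torque': array([ 0.04333685,  0.00822595, -0.00393814]), 'gripper_width': 0.08502275432070232}
```

View pics/top0.png

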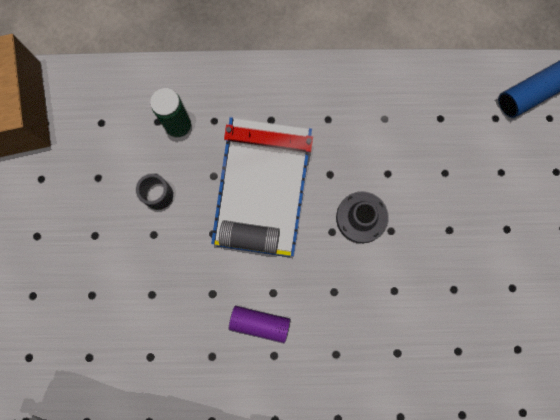

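View pics/side0.png

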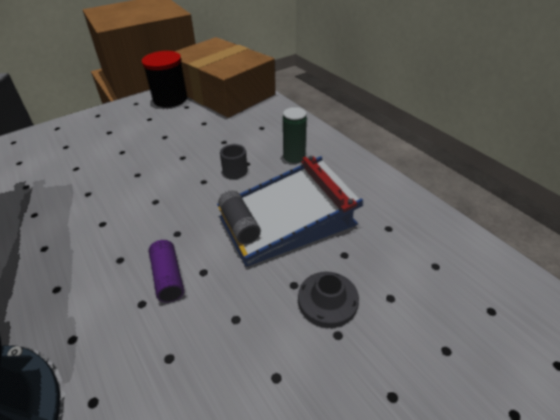

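Look-alikes in the top view: the dark cylinder with bright threads at (249,237) lies against the yellow lip, so it is the nipple. The purple cylinder at (260,324) is a decoy. The coupling is at (153,191), the flange at (362,217) and the can at (170,112). I'll check this in one crop and measure.

```bash
python3 - <<'E'
from h import *
p=cv2.imread('pics/top0.png'); cv2.imwrite('pics/crop1.png',cv2.resize(p[110:265,195:330],None,fx=3.8,fy=3.8,interpolation=cv2.INTER_CUBIC))
d=np.load('pics/top0.npy')
P=np.array([pt('top',d,u,v) for u in range(232,300,4) for v in range(155,218,4)])
A=np.c_[P[:,:2],np.ones(len(P))]
for _ in range(3):
    c=np.linalg.lstsq(A,P[:,2],rcond=None)[0]; e=abs(A@c-P[:,2]); k=e<.004; A,P=A[k],P[k]
n=np.array([-c[0],-c[1],1]);n/=np.linalg.norm(n)
print('n',n,'tilt',np.degrees(np.arccos(n[2])),'upslope yaw',np.degrees(np.arctan2(c[1],c[0])),c,len(P))
for nm,(u,v) in dict(nipL=(226,235),nipM=(249,237),nipR=(273,239),stopL=(231,131),stopR=(306,142),purple=(260,324),table=(300,300),can=(166,99),coup=(150,178),fl=(350,205)).items(): print(nm,pt('top',d,u,v).round(4))
E
```

```text
n [-0.16758214  0.03027578  0.98539312] tilt 9.80497307413361 upslope yaw -10.240725694729155 [ 0.17006628 -0.03072457 -0.05724856] 272
nipL [0.5051 0.145  0.0721]
nipM [0.5007 0.1021 0.0727]
nipR [0.4961 0.0575 0.0744]
stopL [0.7072 0.1364 0.0751]
stopR [ 0.6828 -0.008   0.0759]
purple [0.3408 0.084  0.0455]
table [ 0.384   0.0067 -0.0027]
can [0.7547 0.2531 0.1224]
coup [0.6231 0.2976 0.0471]
fl [ 0.5694 -0.0964  0.0187]
```

View pics/crop1.png

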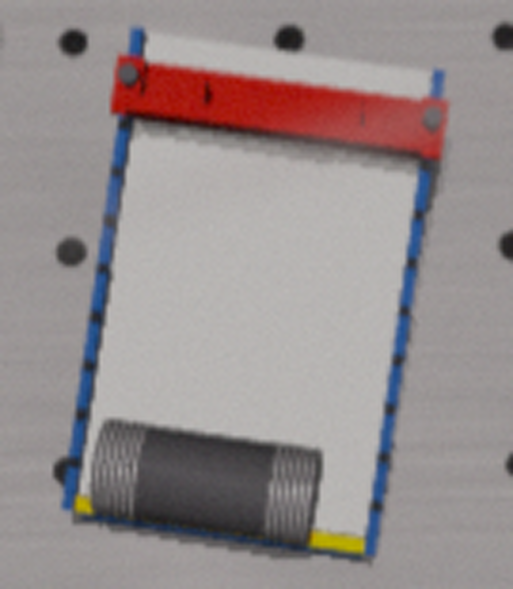

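The crop confirms it: dark body, bright threads, against the yellow lip, with the left end near the left cheek. Next I'll get the deck frame, stop position and nipple pose from the point clouds.

```bash
cat >> h.py <<'E'
def ray(n,u,v):
    i=cams.camera_info(n);K=np.array(i['camera_matrix']);T=np.array(i['cam_to_world'])
    s=cv2.undistortPoints(np.array([[[u,v]]],float),K,np.array([i['k1'],0,0,0,0.]))[0,0]
    return T[:3,3],T[:3,:3]@[s[0],s[1],1]
def cloud(n,d):
    i=cams.camera_info(n);K=np.array(i['camera_matrix']);T=np.array(i['cam_to_world'])
    v,u=np.nonzero(d>0); s=cv2.undistortPoints(np.c_[u,v].astype(float)[:,None],K,np.array([i['k1'],0,0,0,0.]))[:,0]
    z=d[v,u]; return np.c_[s*z[:,None],z]@T[:3,:3].T+T[:3,3]
E
python3 - <<'E'
from h import *
# cheek top outer corners -> plane of deck +10mm
z=lambda x,y:.17006628*x-.03072457*y-.05724856+.010
def hit(cx,cy,h=.010):
    o,w=ray('top',195+cx/3.8-.4,110+cy/3.8-.4)
    f=lambda t:(o+t*w)[2]-(z(*(o+t*w)[:2])-.010+h/.985)
    from scipy.optimize import brentq
    return o+brentq(f,.3,2)*w
C=[hit(*c) for c in((137,28),(68,508),(440,70),(371,557))]
print(np.round(C,4)); 
for a,b in((0,1),(2,3)): e=C[a]-C[b]; print('len',np.linalg.norm(e),'yaw',np.degrees(np.arctan2(e[1],e[0])))
S=[hit(113,112,.034),hit(441,158,.034)];e=S[0]-S[1];print('stop',np.round(S,4),np.linalg.norm(e),np.degrees(np.arctan2(-e[0],e[1])))
yaw=np.radians(-9.5);th=np.radians(10)
X=np.array([np.cos(yaw)*np.cos(th),np.sin(yaw)*np.cos(th),np.sin(th)]);Y=np.array([-np.sin(yaw),np.cos(yaw),0]);Z=np.cross(X,Y)
o=np.mean(C,0)-.010*Z;print('deck o',o)
for n in('top','side'):
    P=(cloud(n,np.load(f'pics/{n}0.npy'))-o)@np.c_[X,Y,Z]
    D=P[(abs(P[:,0]+0)<.05)&(abs(P[:,1])<.06)];print(n,'deck z',np.median(D[:,2]))
    N=P[(P[:,0]<-.06)&(P[:,0]>-.14)&(abs(P[:,1])<.085)&(P[:,2]>.018)&(P[:,2]<.06)]
    from scipy.optimize import least_squares
    f=lambda p:np.hypot(N[:,0]-p[0]-p[1]*N[:,1],N[:,2]-p[2])-.024
    s=least_squares(f,[-.099,0,.024],loss='soft_l1',f_scale=.001);print('nip x,slope,z',s.x,'y range',np.percentile(N[:,1],[1,99]),len(N))
    R=P[(P[:,0]>.03)&(abs(P[:,1])<.07)&(P[:,2]>.028)&(P[:,2]<.045)]
    print('stop x',np.percentile(R[:,0],[2,10,50,90,98]),'z',np.median(R[:,2]))
    for q in(-.05,0,.05):
        k=abs(R[:,1]-q)<.02; print(q,np.percentile(R[k,0],[5,50,95]))
E
```

```text
[[ 0.7364  0.1374  0.0739]
 [ 0.4948  0.1755  0.0317]
 [ 0.7116 -0.0173  0.0744]
 [ 0.4676  0.0213  0.0318]]
len 0.24821946419790958 yaw -8.981002300810582
len 0.25065719145086474 yaw -9.00782920537828
stop [[ 0.6861  0.1475  0.0894]
 [ 0.6599 -0.0155  0.09  ]] 0.1651443515601493 -9.149363675636819
deck o [0.60432071 0.07893934 0.04310477]
top deck z -3.2095852121615155e-05
nip x,slope,z [-0.09865434 -0.00269076  0.02387128] y range [-0.04698999  0.0613578 ] 1477
stop x [0.07955457 0.08016282 0.08360525 0.08702789 0.08770307] z 0.032284474806538926
-0.05 [0.08008754 0.08397268 0.0876389 ]
0 [0.07992712 0.08360303 0.08726929]
0.05 [0.07956734 0.08340435 0.08709338]
side deck z 0.0012301552491405777
nip x,slope,z [-0.09646659 -0.00555758  0.02479858] y range [-0.04925114  0.05968246] 1246
stop x [0.08133758 0.08182544 0.08485749 0.08901855 0.08994509] z 0.03338968073314084
-0.05 [0.08201395 0.08534044 0.08988342]
0 [0.08161917 0.0844902  0.08922094]
0.05 [0.08143799 0.08492584 0.08931567]
```

```bash
python3 -m pendant '[[[-29,39,0,-0.02,0.6],[-58,77,0,-0.04,0.6],[-87,116,0,-0.06,0.6],[-116,155,0,-0.08,0.6],[-145,194,0,-0.1,0.6],[-174,232,0,-0.12,0.6],[-203,271,0,-0.135,0.6],[-232,310,0,-0.135,0.6],[-261,348,0,-0.135,0.6],[-290,387,0,-0.135,0.6]]]' 20; python3 -m pendant '[[[0,0,0,0,0.6],[0,0,0,0,0.6]]]'
```

```text
clock: 1.35
ee_pos: [0.439, 0.1113, 0.2312]
eef_rot: [0.761, 0.649, -0.0, -0.0]
ft_force: [0.5, 0.1, -0.5]
gripper_width: 0.0341
clock: 1.6
ee_pos: [0.438, 0.1128, 0.231]
eef_rot: [0.761, 0.648, -0.0, -0.0]
ft_force: [-0.8, -0.3, -0.5]
gripper_width: 0.0344
```

```bash
python3 -m pendant '[[[0,0,45,0,0.6],[0,0,90,0,0.6],[0,0,130,0,0.6],[0,0,160,0,0.6],[0,0,180,0,0.6],[0,0,195,0,0.6],[0,0,195,0,0.6]]]'; python3 - <<'E'
from h import *
p,_=grab('side','s1'); cv2.imwrite('pics/s1c.png',cv2.resize(p[130:300,120:370,::-1],None,fx=3,fy=3,interpolation=cv2.INTER_CUBIC))
E
```

```text
clock: 2.48
ee_pos: [0.437, 0.1137, 0.0356]
eef_rot: [0.76, 0.65, -0.001, -0.001]
ft_force: [0.1, -0.3, -0.3]
gripper_width: 0.0337
```

View pics/s1c.png

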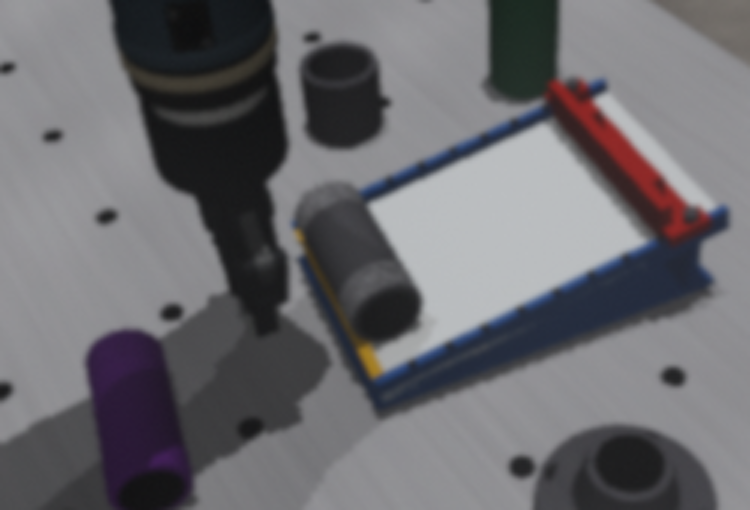

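Everything is clear: the fingers are behind the nipple and free of the lip and the purple decoy. Approaching slowly to find contact.

```bash
python3 -m pendant '[[[0,8,0,0,0.6],[0,16,0,0,0.6],[0,22,0,0,0.6],[0,25,0,0,0.6],[0,27,0,0,0.6],[0,29,0,0,0.6],[0,31,0,0,0.6],[0,33,0,0,0.6],[0,33,0,0,0.6]]]'; python3 -m pendant '[[[0,1,0,0,0.6],[0,2,0,0,0.6],[0,3,-0.5,0,0.6],[0,4,-0.5,0,0.6]]]'
```

```text
clock: 3.65
ee_pos: [0.4712, 0.1075, 0.0363]
eef_rot: [0.761, 0.649, -0.0, 0.0]
ft_force: [0.9, 0.2, 0.2]
gripper_width: 0.0344
clock: 4.15
ee_pos: [0.4749, 0.1069, 0.0368]
eef_rot: [0.761, 0.649, -0.0, -0.0]
ft_force: [-2.5, 0.2, 1.3]
gripper_width: 0.0342
```

```bash
python3 -m pendant '[[[0,1.5,-0.3,0,0.6],[0,3.5,-0.6,0,0.6],[0,6,-1.1,0,0.6],[0,8.5,-1.5,0,0.6],[0,11,-1.9,0,0.6],[0,13.5,-2.4,0,0.6],[0,16,-2.8,0,0.6],[0,18.5,-3.3,0,0.6],[0,20.5,-3.6,0,0.6],[0,22,-3.9,0,0.6]]]'; python3 - <<'E'
from h import *
p,_=grab('side','s2'); cv2.imwrite('pics/s2c.png',cv2.resize(p[130:300,160:370,::-1],None,fx=3,fy=3,interpolation=cv2.INTER_CUBIC))
E
```

```text
clock: 5.4
ee_pos: [0.4968, 0.1035, 0.0407]
eef_rot: [0.761, 0.649, -0.0, 0.0]
ft_force: [-2.9, -0.2, 1.8]
gripper_width: 0.034
```

View pics/s2c.png

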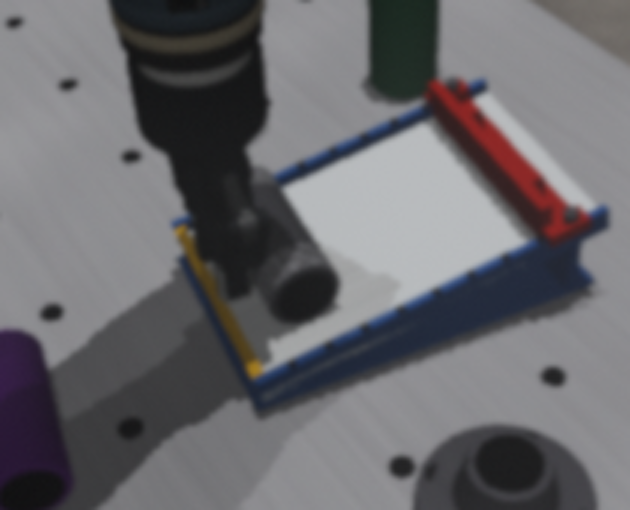

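The nipple rolls cleanly with about 3 N of push, and the tips have cleared the lip. Continuing.

```bash
python3 -m pendant '[[[0,2,-0.4,0,0.6],[0,4.5,-0.8,0,0.6],[0,7,-1.2,0,0.6],[0,9.5,-1.7,0,0.6],[0,12,-2.1,0,0.6],[0,14.5,-2.6,0,0.6],[0,17,-3,0,0.6],[0,19.5,-3.4,0,0.6],[0,22,-3.9,0,0.6],[0,24.5,-4.3,0,0.6]]]'; python3 -m pendant '[[[0,2.5,-0.4,0,0.6],[0,5,-0.9,0,0.6],[0,7.5,-1.3,0,0.6],[0,10,-1.8,0,0.6],[0,12.5,-2.2,0,0.6],[0,15,-2.6,0,0.6],[0,17.5,-3.1,0,0.6],[0,20,-3.5,0,0.6],[0,22.5,-4,0,0.6],[0,25,-4.4,0,0.6]]]'; python3 -m pendant '[[[0,2.5,-0.4,0,0.6],[0,5,-0.9,0,0.6],[0,7.5,-1.3,0,0.6],[0,10,-1.8,0,0.6],[0,12.5,-2.2,0,0.6],[0,15,-2.6,0,0.6],[0,17.5,-3.1,0,0.6],[0,20,-3.5,0,0.6],[0,22.5,-4,0,0.6],[0,24,-4.2,0,0.6]]]'; python3 - <<'E'
from h import *
p,_=grab('side','s3'); cv2.imwrite('pics/s3c.png',cv2.resize(p[130:300,200:400,::-1],None,fx=3,fy=3,interpolation=cv2.INTER_CUBIC))
E
```

```text
clock: 6.7
ee_pos: [0.521, 0.0996, 0.045]
eef_rot: [0.761, 0.649, -0.0, 0.0]
ft_force: [-2.9, 0.2, 1.4]
gripper_width: 0.034
clock: 7.95
ee_pos: [0.5458, 0.0956, 0.0494]
eef_rot: [0.761, 0.649, -0.0, 0.0]
ft_force: [-3.0, 1.1, 1.0]
gripper_width: 0.0342
clock: 9.2
ee_pos: [0.5695, 0.0918, 0.0536]
eef_rot: [0.761, 0.649, 0.0, 0.0]
ft_force: [-1.5, -0.1, 1.2]
gripper_width: 0.0345
```

View pics/s3c.png

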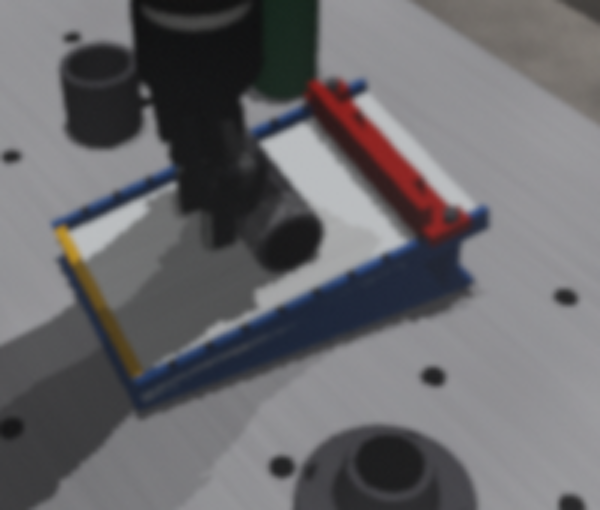

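Still square and on the deck. About 55 mm remain.

```bash
python3 -m pendant '[[[0,2.5,-0.4,0,0.6],[0,5,-0.9,0,0.6],[0,7.5,-1.3,0,0.6],[0,10,-1.8,0,0.6],[0,12.5,-2.2,0,0.6],[0,15,-2.6,0,0.6],[0,17.5,-3.1,0,0.6],[0,20,-3.5,0,0.6],[0,22.5,-4,0,0.6],[0,25,-4.4,0,0.6]]]'; python3 -m pendant '[[[0,2.5,-0.4,0,0.6],[0,5,-0.9,0,0.6],[0,7.5,-1.3,0,0.6],[0,10,-1.8,0,0.6],[0,12.5,-2.2,0,0.6],[0,15,-2.6,0,0.6],[0,17,-3,0,0.6],[0,19,-3.4,0,0.6],[0,20.5,-3.6,0,0.6],[0,22,-3.9,0,0.6]]]'; python3 -m pendant '[[[0,1,-0.2,0,0.6],[0,2,-0.4,0,0.6],[0,3,-0.5,0,0.6],[0,4,-0.7,0,0.6]]]'
```

```text
clock: 10.5
ee_pos: [0.5942, 0.0879, 0.0581]
eef_rot: [0.761, 0.649, -0.0, 0.0]
ft_force: [-2.5, 0.7, 1.3]
gripper_width: 0.0344
clock: 11.75
ee_pos: [0.6158, 0.0844, 0.0619]
eef_rot: [0.761, 0.649, -0.0, 0.0]
ft_force: [-1.9, -0.1, 1.1]
gripper_width: 0.0341
clock: 12.25
ee_pos: [0.6197, 0.0838, 0.0626]
eef_rot: [0.761, 0.649, -0.0, 0.0]
ft_force: [-3.3, 0.8, 2.0]
gripper_width: 0.034
```

```bash
python3 -m pendant '[[[0,0.7,-0.1,0,0.6],[0,1.4,-0.2,0,0.6],[0,2,-0.3,0,0.6]]]'; python3 -m pendant '[[[0,0.5,-0.1,0,0.6],[0,1,-0.2,0,0.6]]]';python3 -m pendant '[[[0,0.5,-0.1,0,0.6],[0,1,-0.2,0,0.6]]]'
```

```text
clock: 12.62
ee_pos: [0.6217, 0.0834, 0.0629]
eef_rot: [0.761, 0.649, -0.0, 0.0]
ft_force: [-2.8, 0.7, 1.7]
gripper_width: 0.034
clock: 12.88
ee_pos: [0.6219, 0.0834, 0.0629]
eef_rot: [0.761, 0.649, -0.0, -0.001]
ft_force: [-6.2, 1.4, 2.6]
gripper_width: 0.0341
clock: 13.12
ee_pos: [0.6219, 0.0834, 0.0629]
eef_rot: [0.761, 0.649, -0.001, -0.001]
ft_force: [-10.1, 2.5, 3.7]
gripper_width: 0.0344
```

The force rises while the position stays put at x = 0.622 m (predicted 0.6235), so the nipple is on the stop. Settling, then checking.

```bash
python3 -m pendant '[[[0,0.3,0,0,0.6],[0,0.3,0,0,0.6],[0,0.3,0,0,0.6],[0,0.3,0,0,0.6]]]'; python3 - <<'E'
from h import *
from scipy.optimize import least_squares
yaw=np.radians(-9.1);th=np.radians(10)
X=np.array([np.cos(yaw)*np.cos(th),np.sin(yaw)*np.cos(th),np.sin(th)]);Y=np.array([-np.sin(yaw),np.cos(yaw),0]);Z=np.cross(X,Y);o=np.array([.6043,.0789,.0431])
ims=[]
for n,(a,b,c,d_) in dict(side=(130,270,230,370),top=(110,250,200,340)).items():
    p,d=grab(n,n+'9'); ims.append(cv2.resize(p[a:b,c:d_,::-1],(400,400),interpolation=cv2.INTER_CUBIC))
    P=(cloud(n,d)-o)@np.c_[X,Y,Z]
    k=(P[:,0]>.04)&(P[:,0]<.078)&(abs(P[:,1])<.07)&(P[:,2]>.012)&(P[:,2]<.052); 
    N=P[k]; 
    if len(N)>50:
        s=least_squares(lambda q:np.hypot(N[:,0]-q[0]-q[1]*N[:,1],N[:,2]-q[2])-.024,[.056,0,.024],loss='soft_l1',f_scale=.001)
        print(n,len(N),s.x,np.percentile(N[:,1],[1,99]))
cv2.imwrite('pics/end.png',np.hstack(ims))
E
```

```text
clock: 13.62
ee_pos: [0.6219, 0.0834, 0.0629]
eef_rot: [0.761, 0.649, -0.001, -0.001]
ft_force: [-8.9, 2.1, 4.3]
gripper_width: 0.034
side 444 [0.06032781 0.10551201 0.02454444] [-0.04916525  0.00808641]
```

View pics/end.png

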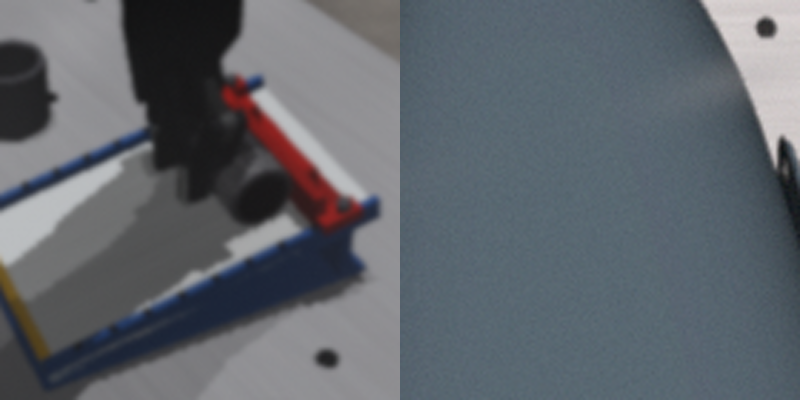

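The top view is blocked by the arm. The side view shows the nipple against the red plate, but my fit's slope probably includes gripper points. I'll refit on the visible end only.

```bash
python3 - <<'E'
from h import *
from scipy.optimize import least_squares
yaw=np.radians(-9.1);th=np.radians(10)
X=np.array([np.cos(yaw)*np.cos(th),np.sin(yaw)*np.cos(th),np.sin(th)]);Y=np.array([-np.sin(yaw),np.cos(yaw),0]);Z=np.cross(X,Y);o=np.array([.6043,.0789,.0431])
P=(cloud('side',np.load('pics/side9.npy'))-o)@np.c_[X,Y,Z]
for lo,hi in((-.047,-.038),(-.038,-.029),(-.029,-.02),(-.02,-.01),(-.01,.0)):
    N=P[(P[:,0]>.045)&(P[:,0]<.085)&(P[:,1]>lo)&(P[:,1]<hi)&(P[:,2]>.036)&(P[:,2]<.052)]
    s=least_squares(lambda q:np.hypot(N[:,0]-q[0],N[:,2]-.0252)-.024,[.056],loss='soft_l1',f_scale=.001)
    print(lo,len(N),s.x,'resid',np.median(abs(s.fun)))
R=P[(P[:,0]>.075)&(P[:,0]<.095)&(P[:,2]>.028)&(P[:,2]<.042)]
for q in(-.06,-.03,0):
    print(q,np.percentile(R[abs(R[:,1]-q)<.012,0],[5,50]))
E
```

```text
-0.047 80 [0.05757324] resid 0.0008232649780847041
-0.038 51 [0.05776284] resid 0.0005099578827245169
-0.029 40 [0.058184] resid 0.0004939809653046173
-0.02 24 [0.05782803] resid 0.00043055144122736144
-0.01 7 [0.05805583] resid 0.00024476927478066235
-0.06 [0.08152261 0.08465583]
-0.03 [0.07746211 0.08458825]
0 [0.07677186 0.08464534]
```

```bash
python3 - <<'E'
from h import *
print(r.close_job()); s=r.sense(); print(s['clock'],s['ee_pos'],s['ft_force'])
E
```

```text
the job is handed in; nothing more can be done
None
the job is handed in; nothing more can be done
```

I rolled the nipple about 155 mm up the ramp at about 20 mm/s with two spread fingertips, pushing with about 3 N. It now rests against the red stop, still held there with about 9 N. The job was handed in at about 14 s of the 40 s allowed.

- **Seated on the stop:** the push force rose from 3 to 10 N while the tool stayed at x = 0.622 m, against 0.6235 m predicted. In the side camera the pipe axis is at deck x ≈ 57.8 mm; the stop position puts home at about 57.5 mm.
- **Square:** the refit along the visible part of the pipe varies by about 0.5 mm over roughly 40 mm. The far half is hidden by the gripper, so squareness there was not seen directly.
- **Checks that failed or disagreed:** my first cylinder fit showed a slope of about 6°, probably because it included gripper points. The refit on the visible end did not repeat it. The final top view was blocked by the arm.
- **Bystanders:** the planned path kept clear of the coupling, flange, can and purple look-alike. No contact showed in the pictures or force readings.

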